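Post the rejected rosewood blank through the sprung flap of the reject box

TASK

The dark red rosewood stick blank is a reject: push it end first through the sprung flap in the front of the green reject box, far enough that it slides down inside and the flap swings fully shut behind it. Leave the pale wood slip where it lies on the bench.

Things in the scene. Friction and masses are not known exactly. Their poses are not given: they have to be found in the camera images.
- rosewood_blank_center (a point): Centre (half-way up) of the loose dark red-brown rosewood stick blank, a plain bar 118 mm long (its own y axis), 16 mm wide, 15 mm high, about 85 g, lying flat on the bench; ends alike. Hold it across its 16 mm width, near the end that stays outside. Once its middle is 10 mm or more inside the slot and it is let go, it tips down the slippery chute and slides in by itself.
- slot (a point): Centre of the slot, 90 mm wide and 48 mm high, on the outer front face of the fixed green steel reject box (190 mm deep, 130 wide, 175 high, pale flat cover, red band low on the front). It is 134 mm above the bench, 41 mm below the box's top. Own x axis points level into the box, y left as one faces the slot, z up. A chute falls inward at 40 degrees from the slot's lower edge.
- flap (a joint): Angle of the aluminium flap (86 mm wide, 46 mm high) that closes the slot, 6 mm behind the front face; hinged along its top edge, it swings inward only. 0 rad = shut, up to 1.35 rad as its lower edge swings inward and up. A weak spring (under 1 N at its lower edge) and its weight shut it again.
- pale_slip_center (a point): Centre (half-way up) of a loose pale wood slip lying on the bench, 137 mm long (its own y axis), 13 mm wide, 7 mm high; to be left where it lies. Unlisted: a small brass plane with a dark wooden wedge (22 x 66 x 26 mm) lies in the same row, each piece about 115 mm from the next.
Things that resemble listed ones, but are neither listed nor needed, are in the scene too. What is shaped like the part that bears rosewood_blank_center but orange is not meant.

How it is judged:
By the outcome, as a careful person would: the job done as asked, in the order asked, and still so for the second after the job is handed in, with the robot touching nothing.
It also fails if it takes over 38 s, if anything falls off the work surface, if the arm or the gripper's body presses on something with over 40 N, if the wrist force passes 120 N, or if a joint passes its speed limit or range.

ROBOT

A 6-joint arm with a two-finger parallel gripper is mounted at the origin on a cart in front of the work surface, level with it; the furniture and walls round the work are solid. World frame = base frame: x ahead of the robot, y to its left, z up, the work surface at z = 0. Lengths are in m, angles in rad, forces in N, time in s.
With the tool pointing down it reaches from about 0.25 to 0.775 m from the base axis. Payload 4 kg.
Tool frame: the origin (TCP) lies between the finger pads; the fingertips stand 14 mm ahead of it and the grasp point (between the pads) lies 5 mm behind it; z points along the fingers, y is the line along which they close (so a half turn about z gives the same grasp; the last joint's range is limited). The gripper opens to 94 mm and grips with 3 to 60 N. Pads are 16 mm wide; open, the fingers measure 119 mm over their backs; the gripper's body (75 mm by 177 mm) begins 78 mm behind the grasp point.
Start: joints at [1.218, 0.087, 1.371, -0, 1.684, -0.103], TCP at [0.136, 0.533, 0.22] pointing down, gripper open.
Joint ranges: [-3.1, 3.1], [-0.76, 2.03], [0.27, 2.55], [-1.08, 4.22], [0.17, 2.65], [-2.57, 2.57]. Speed limits (rad/s): [2.79, 2.79, 3.14, 3.14, 3.14, 3.14].

INTERFACE

Orientations are given as a unit quaternion [w, x, y, z].
In Python, from rig import env, eyes, models gives the robot as it stands. The module is installed in compiled form; this text tells all that it offers.
- The arm moves only by the tool step_arm, never from a script. Its argument "steps" is a list of rows, each a list of 5 numbers: the shift along the tool's x, y, z in m, then the turn about the tool's z in degrees, then the opening, from -1 (shut) to 1 (fully open). A call has 1 to 5 rows; each row shifts and turns the commanded pose from where the row before left it, along the tool's axes as they then stand; what a row does not reach is not made up. A row lasts 1/12 s, in which the tool goes at most 41.7 mm and 7.16 degrees, less where a joint would pass 70% of its speed; a pose out of reach is approached as far as the arm can. A call with a gripper value outside its range is refused whole. The fingers move at their own pace and stop on an object; "grip_force" is the grip in N (left out, the last holds). Time passes only in rows, so rows that do not move let the fingers close. It gives the time, the measured TCP pose, the force, the opening and the grip force at its end, in the units of the state.
- env.observe(): the state, without advancing time (a new reading comes with each control period).
- eyes.read_camera(name): name is "scene" or "top" or "wrist"; returns a dict with "pixels" (480x640x3 uint8, red, green, blue), "fx", "fy", "cx", "cy" (pixels), "origin" and "orientation" of the camera in the world. Camera axes: x right, y up, looking along -z (the intrinsics and any distortion apply to the point x, -y, -z); pixel columns grow to the right and rows downward; lengths in m; the calibration is good to about 2 mm. A picture is of the moment at which its call begins. There is no depth.
- env.close_job(): hands the job in; it is judged then, once.
Trained networks look in a picture, given as the dict that the camera call returned (one of the last four; its "shot" number tells which), for a name from the list of things; names that differ only in an ending like _2 or _b are one class to them, and where a whole thing is asked for, a point or a joint stands for the part that bears it (a point fixed in the world has none). Each returns a list of dicts, best first, with "p" (0 to 1); they miss things now and then, are a little off and sometimes report something else, mostly with a low value. They report only what shows in the picture. A call takes as long as a camera call. They do not tell look-alikes from the thing itself.
- models.find_in(picture, name): "extent" ([centre column, centre row, width, height] in pixels, round what is visible of it).
- models.pinpoint(picture, name): "location" ([row, column] in pixels: a listed point, or the origin of a listed thing).
The state is a dict: "clock": time; "joints": joint angles; "joint_vel": joint speeds; "joint_torque": joint torques, N m; "ee_pos": TCP position; "eef_rot": TCP orientation; "ft_force": force on the tool from outside, world axes, zero at the start; "moment": the same for the moment, N m; "finger_gap": finger opening in m; "finger_force": force on a finger pad.
Only numpy, scipy, OpenCV 4.12 (cv2) and the standard library are available. Lean on these libraries where they do the work, as an engineer would, in place of code of your own. Each camera call takes 0.05 s, during which the arm holds its last target. There are 200 camera calls.

## Working session

There is one attempt and no reset: what is moved stays moved. The work goes in short steps, Python scripts to look and compute and a tool call to move; the robot and the scene stay as the last step left them, time stands still between calls to the robot, and variables do not carry over. Pictures are saved under pics/ and viewed, at most 13 in all, crops included, and the job is handed in when it is done.

Besides the shell and the picture viewer there is one more tool, called after "Emit:" as name([rows], argument=value, ...), one row to a line, values as JSON. step_arm: Moves the arm, as the interface text tells. Its arguments: {"type":"object","properties":{"steps":{"type":"array","items":{"type":"array","items":{"type":"number"}}},"grip_force":{"type":"number"}},"required":["steps"]}

```bash
mkdir -p pics
cat > h.py <<'E'
from rig import env, eyes, models
import numpy as np, cv2
from scipy.spatial.transform import Rotation as R
def rot(q): return R.from_quat([q[1],q[2],q[3],q[0]]).as_matrix()
def ray(c,row,col):
    d=np.array([(col-c["cx"])/c["fx"],-(row-c["cy"])/c["fy"],-1.]); return np.array(c["origin"]),rot(c["orientation"])@d
def atz(c,row,col,z):
    o,d=ray(c,row,col); return o+d*(z-o[2])/d[2]
def proj(c,p):
    q=rot(c["orientation"]).T@(np.array(p)-np.array(c["origin"])); return [c["cy"]-c["fy"]*q[1]/-q[2], c["cx"]+c["fx"]*q[0]/-q[2]]
def tri(cs,rcs):
    A=np.zeros((3,3));b=np.zeros(3)
    for c,(r,k) in zip(cs,rcs):
        o,d=ray(c,r,k);d/=np.linalg.norm(d);M=np.eye(3)-np.outer(d,d);A+=M;b+=M@o
    return np.linalg.solve(A,b)
def save(c,n): cv2.imwrite("pics/"+n,cv2.cvtColor(c["pixels"],cv2.COLOR_RGB2BGR))
E
python3 - <<'E'
from h import *
np.set_printoptions(precision=3,suppress=True)
for n in ["scene","top"]:
    c=eyes.read_camera(n); save(c,n+"0.png"); print(n,[k for k in c],np.array(c["origin"]),c["fx"])
    for k in ["rosewood_blank_center","slot","pale_slip_center"]:
        for m in models.pinpoint(c,k)[:3]:
            r,q=m["location"]; print(k,m["p"],r,q,atz(c,r,q,{"r":.0075,"s":.134,"p":.0035}[k[0]]))
    for k in ["rosewood_blank_center","flap"]: print(k,models.find_in(c,k)[:3])
print(env.observe())
E
```

```text
scene ['pixels', 'fx', 'fy', 'cx', 'cy', 'origin', 'orientation', 'shot'] [ 0.117 -0.374  0.727] 496.46069491833003
rosewood_blank_center 0.95 236.5 387.2 [0.825 0.085 0.007]
rosewood_blank_center 0.88 351.5 295.4 [0.471 0.013 0.007]
rosewood_blank_center 0.78 246.6 197.5 [0.516 0.36  0.007]
slot 0.89 314.3 410.1 [ 0.579 -0.134  0.134]
pale_slip_center 0.75 279.5 236.7 [0.514 0.226 0.003]
rosewood_blank_center [{'extent': [198.3, 244.6, 29.5, 38.3], 'p': 0.9}, {'extent': [381.5, 243.4, 38.7, 25.6], 'p': 0.83}, {'extent': [296.8, 352.0, 60.3, 39.8], 'p': 0.82}]
flap [{'extent': [411.6, 309.9, 55.3, 31.4], 'p': 0.79}]
top ['pixels', 'fx', 'fy', 'cx', 'cy', 'origin', 'orientation', 'shot'] [0.523 0.119 0.972] 455.9923516976724
rosewood_blank_center 0.97 290.0 221.5 [0.515 0.354 0.007]
rosewood_blank_center 0.82 156.7 358.3 [0.81  0.071 0.007]
rosewood_blank_center 0.56 314.0 383.5 [0.475 0.013 0.007]
slot 0.67 258.1 471.7 [ 0.586 -0.133  0.134]
pale_slip_center 0.68 292.4 280.9 [0.513 0.229 0.003]
rosewood_blank_center [{'extent': [359.6, 155.4, 19.9, 55.3], 'p': 0.92}, {'extent': [221.7, 287.6, 57.0, 22.5], 'p': 0.86}, {'extent': [386.3, 312.2, 57.2, 14.3], 'p': 0.74}]
flap []
{'clock': 0.6, 'joints': array([ 1.218,  0.087,  1.371, -0.   ,  1.684, -0.103]), 'joint_vel': array([-0.001, -0.001, -0.003, -0.   ,  0.001, -0.002]), 'joint_torque': array([ -0.001, -33.979, -30.242,   0.072,   0.024,  -0.   ]), 'ee_pos': array([0.136, 0.533, 0.22 ]), 'eef_rot': array([0.   , 0.125, 0.992, 0.   ]), 'ft_force': array([-0.039, -0.326,  0.518]), 'moment': array([ 0.023,  0.027, -0.014]), 'finger_force': 0.0, 'finger_gap': 0.09367270661803694}
```

View pics/top0.png

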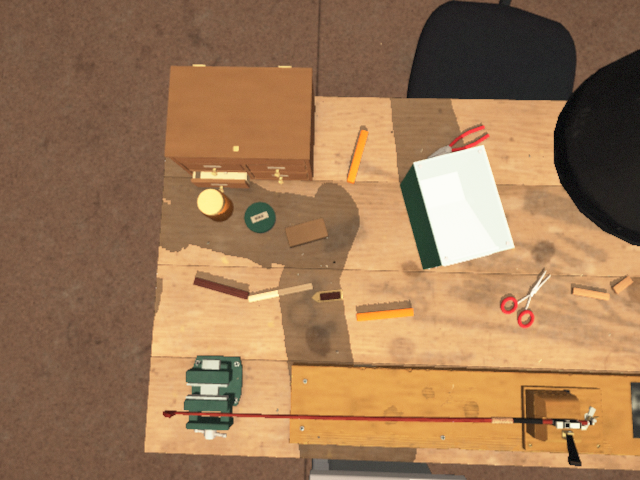

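View pics/scene0.png

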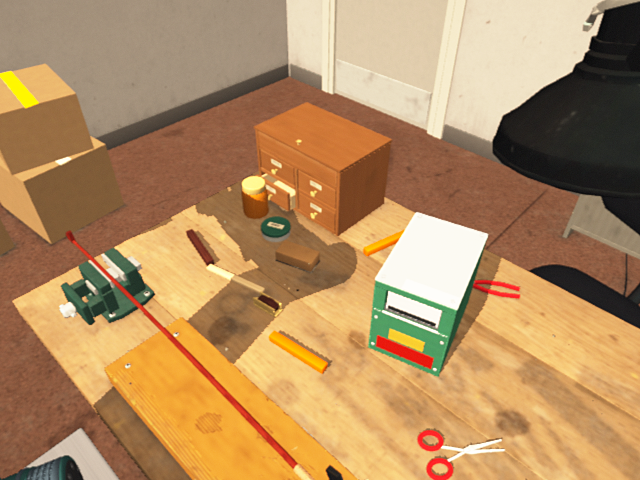

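The top view shows the dark red blank at about (221,288) and the pale slip touching distance away to its right. The green box's cover spans about (415–512, 147–268), with its front facing left (+y). In the scene view the slot is at about (411,312); the orange bars are decoys.

Run:
```python
from h import *
np.set_printoptions(precision=4,suppress=True)
T=eyes.read_camera("top");S=eyes.read_camera("scene")
def seg(c,r0,r1,c0,c1,f,z):
    p=c["pixels"][r0:r1,c0:c1]; h=cv2.cvtColor(p,cv2.COLOR_RGB2HSV).astype(int); m=f(h,p.astype(int)).astype(np.uint8)
    n,l,s,_=cv2.connectedComponentsWithStats(m); i=1+np.argmax(s[1:,4]); ys,xs=np.nonzero(l==i)
    box=cv2.boxPoints(cv2.minAreaRect(np.c_[xs+c0,ys+r0].astype(np.float32)))
    print(s[i,4],box.tolist()); w=np.array([atz(c,b[1],b[0],z) for b in box]); print(w, w.mean(0), np.linalg.norm(w-np.roll(w,-1,0),axis=1)); return w
red=lambda h,p:(p[...,0]>1.7*p[...,1])&(p[...,0]<130)
print("stick top"); w=seg(T,265,310,180,251,red,.015)
print("stick scene"); seg(S,225,268,180,215,red,.0075)
print("cover"); w=seg(T,140,280,395,520,lambda h,p:(h[...,1]<45)&(h[...,2]>150),.175)
def one(c,k): return models.pinpoint(c,k)[0]["location"]
print("slot tri",tri([T,S],[one(T,"slot"),one(S,"slot")]))
```

```text
stick top
366 [[193.2425537109375, 283.69317626953125], [195.10772705078125, 277.0615234375], [247.87152099609375, 291.9013671875], [246.00634765625, 298.53302001953125]]
[[0.5263 0.4126 0.015 ]
 [0.5402 0.4095 0.015 ]
 [0.5124 0.2967 0.015 ]
 [0.4985 0.2999 0.015 ]] [0.5194 0.3547 0.015 ] [0.0143 0.1162 0.0142 0.116 ]
stick scene
258 [[185.38461303710938, 232.076904296875], [191.61538696289062, 227.92306518554688], [214.38461303710938, 262.076904296875], [208.15383911132812, 266.2307434082031]]
[[0.5259 0.4191 0.0075]
 [0.544  0.421  0.0075]
 [0.5114 0.2952 0.0075]
 [0.4949 0.2946 0.0075]] [0.5191 0.3575 0.0075] [0.0182 0.1299 0.0164 0.1283]
cover
7991 [[411.98822021484375, 160.8470458984375], [484.03887939453125, 140.58279418945312], [514.0036010742188, 247.12396240234375], [441.95294189453125, 267.3882141113281]]
[[ 0.7548 -0.0166  0.175 ]
 [ 0.795  -0.1452  0.175 ]
 [ 0.6042 -0.1943  0.175 ]
 [ 0.5657 -0.0693  0.175 ]] [ 0.6799 -0.1064  0.175 ] [0.1348 0.1969 0.1308 0.1963]
slot tri [ 0.5854 -0.1342  0.1309]
```

Emit:
step_arm([
  [-0.035, -0.003, 0, 0, 0.2],
  [-0.035, -0.003, 0, 0, 0.2],
  [-0.035, -0.003, 0, 0, 0.2],
  [-0.035, -0.003, 0, 0, 0.2],
  [-0.035, -0.003, 0, 0, 0.2],
])

```text
clock: 1.22
ee_pos: [0.3031, 0.4745, 0.2197]
eef_rot: [0.0, 0.124, 0.992, 0.0]
ft_force: [-1.0, 0.9, 0.7]
finger_gap: 0.0642
finger_force: 0.0
```

Emit:
step_arm([
  [-0.035, -0.003, 0, 0, 0.2],
  [-0.035, -0.003, 0, 0, 0.2],
  [-0.035, -0.003, 0, 0, 0.2],
  [-0.035, -0.003, 0, 0, 0.2],
  [-0.035, -0.003, 0, 0, 0.2],
])

```text
clock: 1.63
ee_pos: [0.4692, 0.4166, 0.2196]
eef_rot: [0.0, 0.125, 0.992, 0.0]
ft_force: [-0.2, 0.7, 0.3]
finger_gap: 0.0563
finger_force: 0.0
```

Emit:
step_arm([
  [0, 0, 0, 7, 0.2],
  [0, 0, 0, 7, 0.2],
  [0, 0, 0, 7, 0.2],
  [0, 0, 0, 7, 0.2],
  [0, 0, 0, 7, 0.2],
])

```text
clock: 2.05
ee_pos: [0.4679, 0.4172, 0.2193]
eef_rot: [-0.0, 0.42, 0.907, -0.0]
ft_force: [-0.4, -0.4, 0.4]
finger_gap: 0.0563
finger_force: 0.0
```

Emit:
step_arm([
  [0, 0, 0, 7, 0.2],
  [0, 0, 0, 7, 0.2],
  [0, 0, 0, 7, 0.2],
  [0, 0, 0, 7, 0.2],
  [0, 0, 0, 7, 0.2],
])

```text
clock: 2.47
ee_pos: [0.4677, 0.4174, 0.2194]
eef_rot: [-0.0, 0.673, 0.739, -0.0]
ft_force: [-0.1, 0.3, -0.5]
finger_gap: 0.0566
finger_force: 0.0
```

Emit:
step_arm([
  [0, 0, 0, 7, 0.2],
  [0, 0, 0, 7, 0.2],
  [0, 0, 0, 6, 0.2],
  [0, 0, 0, 0, 0.2],
])

```text
clock: 2.8
ee_pos: [0.4677, 0.4174, 0.2194]
eef_rot: [-0.0, 0.79, 0.613, -0.0]
ft_force: [0.8, -0.2, -0.1]
finger_gap: 0.0565
finger_force: 0.0
```

```bash
cat > look.py <<'E'
from h import *
np.set_printoptions(precision=4,suppress=True)
import sys
c=eyes.read_camera("wrist"); save(c,sys.argv[1]); o=env.observe()
M=rot(o["eef_rot"])
print("tcp",o["ee_pos"])
for m in models.pinpoint(c,"rosewood_blank_center")[:2]: print(m, atz(c,*m["location"],.0075))
p=c["pixels"].astype(int); m=((p[...,0]>1.7*p[...,1])&(p[...,0]<130)).astype(np.uint8)
n,l,s,_=cv2.connectedComponentsWithStats(m)
for i in 1+np.argsort(-s[1:,4])[:2]:
    ys,xs=np.nonzero(l==i); box=cv2.boxPoints(cv2.minAreaRect(np.c_[xs,ys].astype(np.float32)))
    w=np.array([atz(c,b[1],b[0],.015) for b in box]); print(box.tolist(),w,w.mean(0),np.linalg.norm(w-np.roll(w,-1,0),axis=1))
    e=w[1]-w[0] if np.linalg.norm(w[1]-w[0])>np.linalg.norm(w[2]-w[1]) else w[2]-w[1]
    e/=np.linalg.norm(e); e*=np.sign(e[1]); print("axis deg",np.degrees(np.arctan2(e[1],e[0])))
    g=w.mean(0)+.044*e; g[2]=.0165; print("grip",g,"tool shift",M.T@(g-o["ee_pos"]))
E
python3 look.py w0.png
```

```text
tcp [0.4677 0.4174 0.2194]
{'location': [248.8, 384.1], 'p': 0.94} [0.5221 0.3571 0.0075]
[[370.4464416503906, 304.9290771484375], [373.5952453613281, 191.57208251953125], [390.5821228027344, 192.0439453125], [387.4333190917969, 305.40093994140625]] [[0.4957 0.3048 0.015 ]
 [0.5233 0.4173 0.015 ]
 [0.5387 0.4129 0.015 ]
 [0.5123 0.3    0.015 ]] [0.5175 0.3588 0.015 ] [0.1158 0.016  0.1159 0.0172]
axis deg 76.22175499802957
grip [0.528  0.4015 0.0165] tool shift [-0.0006  0.0624  0.2029]
[[533.7256469726562, 164.72735595703125], [590.7576293945312, 162.5751953125], [591.0363159179688, 169.96090698242188], [534.0043334960938, 172.11306762695312]] [[0.6717 0.4051 0.015 ]
 [0.7229 0.3941 0.015 ]
 [0.7226 0.3872 0.015 ]
 [0.6712 0.3983 0.015 ]] [0.6971 0.3962 0.015 ] [0.0523 0.0069 0.0526 0.0069]
axis deg 167.81529860033606
grip [0.6541 0.4054 0.0165] tool shift [0.0341 0.1837 0.2029]
```

View pics/w0.png

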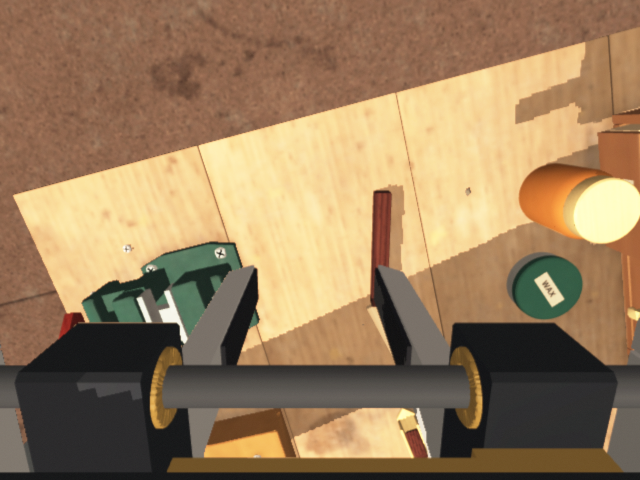

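The wrist view shows the blank from (380,192) to (380,304), its near end by the right finger, and nothing else close to its far end. I'll go to the grip point 44 mm from its middle.

Emit:
step_arm([
  [0, 0.032, 0, 0, 0.2],
  [0, 0.032, 0, 0, 0.2],
  [0, 0, 0.035, 0, 0],
  [0, 0, 0.035, 0, 0],
  [0, 0, 0.035, 0, 0],
])

```text
clock: 3.32
ee_pos: [0.5309, 0.4015, 0.1141]
eef_rot: [0.0, 0.789, 0.614, 0.001]
ft_force: [-0.3, 0.3, -0.1]
finger_gap: 0.0471
finger_force: 0.0
```

```bash
python3 look.py w1.png
```

```text
tcp [0.5261 0.3987 0.1035]
{'location': [293.5, 317.7], 'p': 0.89} [0.5208 0.3566 0.0075]
[[302.9999694824219, 215.00001525878906], [323.9999694824219, 215.00001525878906], [323.9999694824219, 364.0], [302.9999694824219, 364.0]] [[0.5259 0.4182 0.015 ]
 [0.5397 0.4147 0.015 ]
 [0.5122 0.303  0.015 ]
 [0.4968 0.3069 0.015 ]] [0.5186 0.3607 0.015 ] [0.0143 0.115  0.0158 0.115 ]
axis deg 76.14524692398365
grip [0.5292 0.4034 0.0165] tool shift [0.0063 0.0028 0.087 ]
[[515.104736328125, 196.2777099609375], [519.9591064453125, 173.08444213867188], [623.8720703125, 194.83367919921875], [619.0177001953125, 218.02694702148438]] [[0.6675 0.3957 0.015 ]
 [0.6725 0.4105 0.015 ]
 [0.7386 0.3787 0.015 ]
 [0.7345 0.3633 0.015 ]] [0.7033 0.3871 0.015 ] [0.0156 0.0733 0.016  0.0745]
axis deg 154.36461817837733
grip [0.6636 0.4061 0.0165] tool shift [0.0419 0.1324 0.0852]
```

View pics/w1.png

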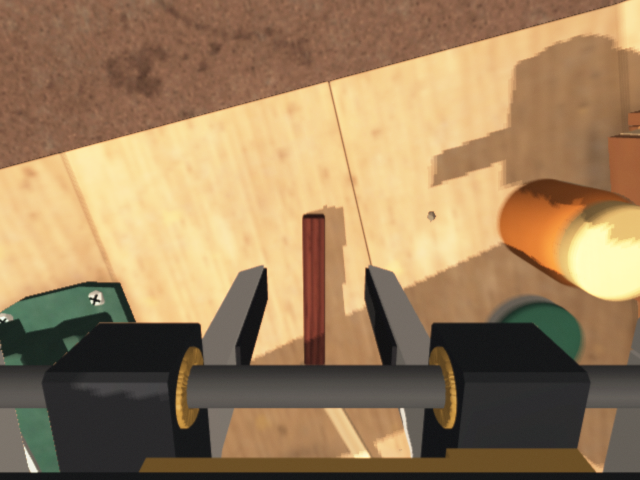

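The blank at (313,215–365) lies midway between the fingers. It needs a 3 mm nudge, then straight down.

Emit:
step_arm([
  [0.003, 0.003, 0.03, 0, 0],
  [0, 0, 0.03, 0, 0],
  [0, 0, 0.019, 0, 0],
  [0, 0, 0.007, 0, 0],
  [0, 0, 0, 0, 0],
])

```text
clock: 3.83
ee_pos: [0.5329, 0.4036, 0.028]
eef_rot: [-0.0, 0.789, 0.614, -0.001]
ft_force: [-0.7, 0.0, -0.7]
finger_gap: 0.047
finger_force: 0.0
```

Emit:
step_arm([
  [0, 0, 0, 0, -1],
  [0, 0, 0, 0, -1],
  [0, 0, 0, 0, -1],
  [0, 0, 0, 0, -1],
  [0, 0, 0, 0, -1],
], grip_force=40)

```text
clock: 4.25
ee_pos: [0.534, 0.4041, 0.0299]
eef_rot: [0.0, 0.79, 0.614, 0.001]
ft_force: [-0.7, 0.0, -0.6]
finger_gap: 0.0173
finger_force: 0.0
```

Run:
```python
from h import *
for i in range(3):
    o=env.observe(); print(o["clock"],o["ee_pos"],o["finger_gap"],o["finger_force"],o["joints"])
    c=eyes.read_camera("wrist")
save(c,"w2.png")
```

```text
4.25 [0.53395468 0.40410074 0.02991671] 0.017326351007939448 0.0 [5.63192875e-01 4.46272364e-01 1.30985594e+00 5.12797562e-05
 1.38321581e+00 8.12819551e-01]
4.3 [0.53375332 0.40397688 0.02951194] 0.01325180604947227 0.0 [5.63194692e-01 4.46568697e-01 1.31029362e+00 5.60176768e-05
 1.38312322e+00 8.12866139e-01]
4.35 [0.53304198 0.40413148 0.02939805] 0.009113495557291672 3.888291106559336 [5.63333525e-01 4.46596259e-01 1.31049547e+00 1.31951982e-03
 1.38431460e+00 8.12940705e-01]
```

View pics/w2.png

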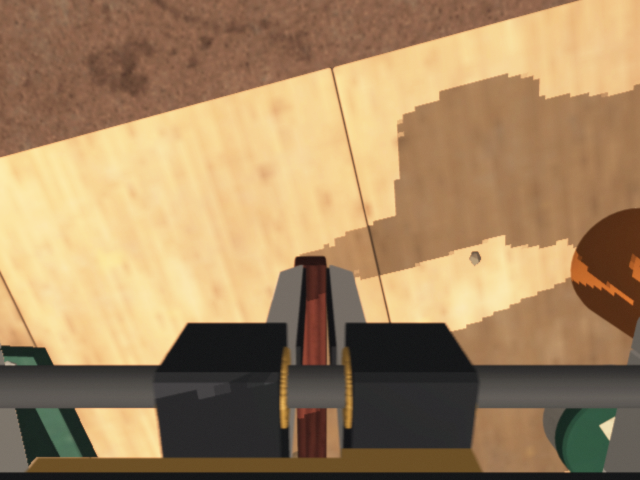

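The fingers closed about 13 mm too high, just on the top of the blank. I'll open, go down and check.

Emit:
step_arm([
  [0, 0, 0, 0, 0],
  [0, 0, 0, 0, 0],
  [0, 0, 0, 0, 0],
  [0, 0, 0, 0, 0],
  [-0.003, -0.002, 0, 0, 0],
])

```text
clock: 4.82
ee_pos: [0.5312, 0.4016, 0.0289]
eef_rot: [-0.0, 0.79, 0.613, 0.001]
ft_force: [-0.1, 0.4, 0.3]
finger_gap: 0.035
finger_force: 0.0
```

Emit:
step_arm([
  [0, 0, 0.006, 0, 0],
  [0, 0, 0.006, 0, 0],
  [0, 0, 0, 0, 0],
  [0, 0, 0, 0, 0],
])

```text
clock: 5.15
ee_pos: [0.5299, 0.4008, 0.015]
eef_rot: [-0.0, 0.79, 0.614, -0.001]
ft_force: [0.6, -1.2, -0.2]
finger_gap: 0.0468
finger_force: 0.0
```

```bash
python3 look.py w3.png
python3 - <<'E'
from h import *
T=eyes.read_camera("top")
p=T["pixels"][265:310,180:260].astype(int); print(models.pinpoint(T,"pale_slip_center")[:1])
E
```

```text
tcp [0.5301 0.4009 0.0153]
{'location': [375.3, 318.7], 'p': 0.98} [0.5195 0.3558 0.0075]
[[597.0, 215.0], [639.0, 215.0], [639.0, 325.0], [597.0, 325.0]] [[0.654  0.4075 0.015 ]
 [0.6713 0.4032 0.015 ]
 [0.669  0.3506 0.015 ]
 [0.6505 0.3553 0.015 ]] [0.6612 0.3792 0.015 ] [0.0178 0.0526 0.0192 0.0523]
axis deg 87.58335789138911
grip [0.6631 0.4231 0.0165] tool shift [ 0.0544  0.1234 -0.0014]
[[299.0, 259.0], [332.0, 259.0], [332.0, 364.0], [299.0, 364.0]] [[0.5266 0.4195 0.015 ]
 [0.5406 0.416  0.015 ]
 [0.5283 0.3653 0.015 ]
 [0.5132 0.3691 0.015 ]] [0.5272 0.3925 0.015 ] [0.0144 0.0522 0.0155 0.0522]
axis deg 76.36623727158991
grip [0.5375 0.4352 0.0165] tool shift [ 0.0351 -0.0012 -0.0012]
[{'location': [292.8, 282.0], 'p': 0.69}]
```

View pics/w3.png

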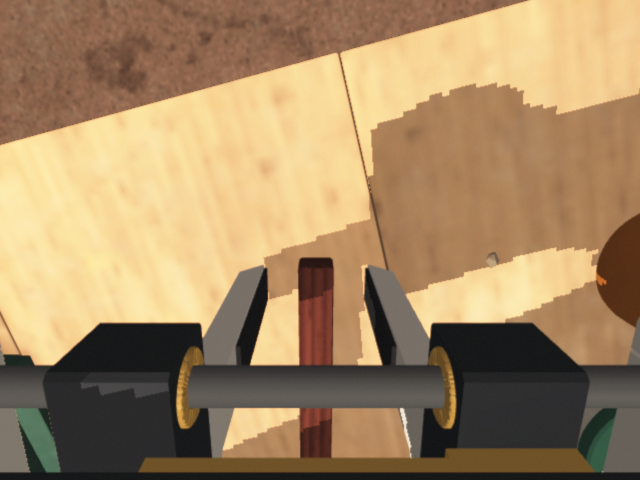

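The blank (299–332, from row 259) is undisturbed and centred between the fingers. Closing.

Emit:
step_arm([
  [0, 0, 0, 0, -1],
  [0, 0, 0, 0, -1],
  [0, 0, 0, 0, -1],
  [0, 0, 0, 0, -1],
  [0, 0, 0, 0, -1],
], grip_force=45)

```text
clock: 5.77
ee_pos: [0.5307, 0.4013, 0.0165]
eef_rot: [-0.0, 0.79, 0.614, 0.0]
ft_force: [-0.1, 0.5, 0.3]
finger_gap: 0.017
finger_force: 0.1
```

Emit:
step_arm([
  [0, 0, 0, 0, -1],
  [0, 0, 0, 0, -1],
  [0, 0, 0, 0, -1],
])

```text
clock: 6.02
ee_pos: [0.5307, 0.4013, 0.0166]
eef_rot: [-0.0, 0.79, 0.614, 0.0]
ft_force: [0.0, 0.3, -0.1]
finger_gap: 0.0155
finger_force: 45.0
```

Emit:
step_arm([
  [0.004, 0, -0.01, 0, -1],
  [0.004, 0, -0.03, 0, -1],
  [0, 0, -0.04, 0, -1],
  [0, -0.015, -0.038, 0, -1],
  [0, -0.015, -0.038, 0, -1],
])

```text
clock: 6.43
ee_pos: [0.5036, 0.4163, 0.1744]
eef_rot: [-0.0, 0.79, 0.613, 0.0]
ft_force: [0.1, 0.7, -1.5]
finger_gap: 0.0154
finger_force: 45.0
```

Emit:
step_arm([
  [0, -0.02, -0.035, 0, -1],
  [0, -0.02, -0.035, 0, -1],
  [0, 0, 0, -7, -1],
  [0, 0, 0, -7, -1],
  [0, 0, 0, -7, -1],
])

```text
clock: 6.85
ee_pos: [0.4646, 0.4271, 0.245]
eef_rot: [0.0, 0.662, 0.749, 0.002]
ft_force: [0.3, -1.0, -2.1]
finger_gap: 0.0156
finger_force: 45.0
```

Emit:
step_arm([
  [0, 0, 0, -7, -1],
  [0, 0, 0, -7, -1],
  [0, 0, 0, -7, -1],
  [0, 0, 0, -7, -1],
  [0, 0, 0, -7, -1],
])

```text
clock: 7.27
ee_pos: [0.4647, 0.4265, 0.2431]
eef_rot: [0.0, 0.406, 0.914, 0.0]
ft_force: [-0.8, -0.2, -0.4]
finger_gap: 0.0157
finger_force: 45.0
```

Emit:
step_arm([
  [0, 0, 0, -7, -1],
  [0, 0, 0, -7, -1],
  [0, 0, 0, -7, -1],
  [0, 0, 0, -7, -1],
  [0, 0, 0, -7, -1],
])

```text
clock: 7.68
ee_pos: [0.4647, 0.4265, 0.2431]
eef_rot: [0.0, 0.113, 0.994, 0.0]
ft_force: [0.6, 0.1, -0.9]
finger_gap: 0.0155
finger_force: 45.0
```

Emit:
step_arm([
  [0, 0, 0, -7, -1],
  [0, 0, 0, -7, -1],
  [0, 0, 0, -7, -1],
  [0, 0, 0, -7, -1],
  [0, 0, 0, 0, -1],
])

```text
clock: 8.1
ee_pos: [0.4647, 0.4265, 0.243]
eef_rot: [0.0, -0.129, 0.992, 0.0]
ft_force: [-0.1, -0.7, -1.5]
finger_gap: 0.0153
finger_force: 45.0
```

Emit:
step_arm([
  [0.01, -0.036, 0, 0, -1],
  [0.01, -0.036, 0, 0, -1],
  [0.01, -0.036, 0, 0, -1],
  [0.01, -0.036, 0, 0, -1],
  [0.01, -0.036, 0, 0, -1],
])

```text
clock: 8.52
ee_pos: [0.4617, 0.2381, 0.2429]
eef_rot: [0.0, -0.126, 0.992, 0.0]
ft_force: [0.5, 0.2, -0.6]
finger_gap: 0.0152
finger_force: 45.0
```

Emit:
step_arm([
  [0.01, -0.036, 0, 0, -1],
  [0.01, -0.036, 0, 0, -1],
  [0.01, -0.036, 0, 0, -1],
  [0.01, -0.036, 0, 0, -1],
  [0.01, -0.036, 0, 0, -1],
])

```text
clock: 8.93
ee_pos: [0.4589, 0.0512, 0.2432]
eef_rot: [0.001, -0.126, 0.992, -0.0]
ft_force: [-0.0, -0.4, -0.3]
finger_gap: 0.0159
finger_force: 45.0
```

Emit:
step_arm([
  [0.01, -0.036, 0, 0, -1],
  [0.01, -0.036, 0, 0, -1],
  [0.01, -0.036, 0, 0, -1],
  [0.01, -0.036, 0, 0, -1],
  [0.01, -0.036, 0, 0, -1],
])

```text
clock: 9.35
ee_pos: [0.4563, -0.1358, 0.2432]
eef_rot: [0.001, -0.126, 0.992, -0.0]
ft_force: [0.3, 0.5, -1.2]
finger_gap: 0.0157
finger_force: 45.0
```

Emit:
step_arm([
  [0.01, -0.034, 0, 0, -1],
  [0, 0, 0, 0, -1],
])

```text
clock: 9.52
ee_pos: [0.4549, -0.1751, 0.2424]
eef_rot: [-0.001, -0.122, 0.992, -0.002]
ft_force: [-1.1, 0.1, -0.3]
finger_gap: 0.0153
finger_force: 45.0
```

```bash
cat > chk.py <<'E'
from h import *
import sys
np.set_printoptions(precision=4,suppress=True)
o=env.observe(); M=rot(o["eef_rot"]); print("tcp",o["ee_pos"],"lead deg",np.degrees(np.arctan2(-M[1,0],-M[0,0])))
S=eyes.read_camera("scene");T=eyes.read_camera("top");save(S,sys.argv[1])
s=[models.pinpoint(c,"slot") for c in (S,T)]
for c,k in zip((S,T),s): print([(m["p"],m["location"],atz(c,*m["location"],.134)) for m in k[:1]])
if all(s): print("tri",tri([S,T],[k[0]["location"] for k in s]))
b=[models.pinpoint(c,"rosewood_blank_center")[:3] for c in (S,T)]
for c,k in zip((S,T),b): print([(m["p"],m["location"],atz(c,*m["location"],o["ee_pos"][2]-.009)) for m in k])
exp=o["ee_pos"]-.045*M[:,0]+.009*M[:,2]; print("expected blank",exp,proj(S,exp),proj(T,exp))
# cover in top
p=T["pixels"][140:280,395:520]; h=cv2.cvtColor(p,cv2.COLOR_RGB2HSV); m=((h[...,1]<45)&(h[...,2]>150)).astype(np.uint8)
cn=max(cv2.findContours(m,0,1)[0],key=cv2.contourArea); ap=cv2.approxPolyDP(cn,6,True)[:,0]+[395,140]
print([(a.tolist(),atz(T,a[1],a[0],.175)[:2]) for a in ap])
E
python3 chk.py s1.png
```

```text
tcp [ 0.4549 -0.1751  0.2424] lead deg 14.069848024783312
[(0.76, [314.9, 412.9], array([ 0.5812, -0.1375,  0.134 ]))]
[(0.93, [257.6, 470.6], array([ 0.5872, -0.1312,  0.134 ]))]
tri [ 0.5879 -0.1339  0.1252]
[(0.78, [349.7, 294.7], array([ 0.3611, -0.1057,  0.2334])), (0.71, [308.9, 401.2], array([ 0.5012, -0.1603,  0.2334]))]
[(0.71, [314.4, 384.2], array([0.4852, 0.0363, 0.2334])), (0.62, [309.0, 510.2], array([ 0.4994, -0.1632,  0.2334])), (0.59, [155.8, 357.8], array([0.7444, 0.0832, 0.2334]))]
expected blank [ 0.4985 -0.1642  0.2333] [np.float64(311.7207190140989), np.float64(402.4036957059524)] [np.float64(309.56994635726727), np.float64(510.847438175353)]
[([483, 145], array([ 0.7867, -0.1433])), ([413, 163], array([ 0.7508, -0.0184])), ([443, 265], array([ 0.5699, -0.0711])), ([513, 247], array([ 0.6044, -0.1926]))]
```

View pics/s1.png

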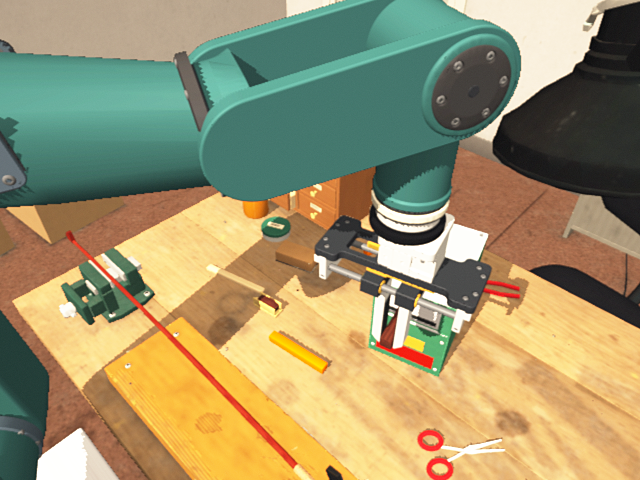

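The blank is held level below the gripper near (401,310), ahead of the slot, and the slip and other pieces look in place. Trimming heading and lowering to slot height.

Emit:
step_arm([
  [0, 0.004, 0.034, -1.5, -1],
  [0, 0, 0.034, 0, -1],
  [0, 0, 0.03, 0, -1],
  [0, 0, 0.005, 0, -1],
  [0, 0, 0, 0, -1],
])

```text
clock: 10.23
ee_pos: [0.4533, -0.1637, 0.1373]
eef_rot: [-0.002, -0.142, 0.99, 0.002]
ft_force: [0.3, -0.0, -0.9]
finger_gap: 0.0155
finger_force: 45.0
```

```bash
python3 chk.py s2.png; python3 -c "
import cv2;i=cv2.imread('pics/s2.png')[230:390,320:500];cv2.imwrite('pics/s2c.png',cv2.resize(i,None,fx=3.7,fy=3.7,interpolation=2))"
```

```text
tcp [ 0.4533 -0.1637  0.1373] lead deg 16.279814541084
[(0.73, [312.6, 411.8], array([ 0.5838, -0.1336,  0.134 ]))]
[(0.69, [257.6, 468.2], array([ 0.587 , -0.1268,  0.134 ]))]
tri [ 0.5885 -0.1299  0.1267]
[(0.7, [351.1, 297.6], array([ 0.4142, -0.0534,  0.1283])), (0.5, [355.9, 381.8], array([ 0.4919, -0.1471,  0.1283]))]
[(0.92, [157.1, 359.1], array([0.7735, 0.0757, 0.1283])), (0.8, [307.3, 482.3], array([ 0.4977, -0.153 ,  0.1283])), (0.59, [311.6, 386.3], array([0.485 , 0.0209, 0.1283]))]
expected blank [ 0.4964 -0.1511  0.1282] [np.float64(355.6536308095691), np.float64(385.8969653871061)] [np.float64(307.9721977684377), np.float64(481.2161832764)]
[([483, 145], array([ 0.7867, -0.1433])), ([413, 163], array([ 0.7508, -0.0184])), ([443, 265], array([ 0.5699, -0.0711])), ([513, 247], array([ 0.6044, -0.1926]))]
```

View pics/s2c.png

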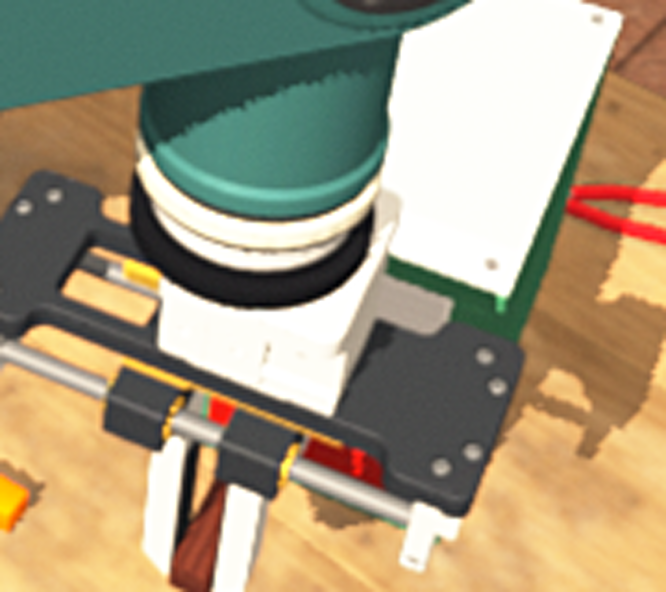

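The tip of the blank points at the slot from just in front of it. Shifting 6 mm right and 3 mm up, then pushing in.

Emit:
step_arm([
  [0, -0.006, -0.003, 0, -1],
  [-0.012, 0, 0, 0, -1],
  [-0.012, 0, 0, 0, -1],
  [0, 0, 0, 0, -1],
])

```text
clock: 10.87
ee_pos: [0.4817, -0.1643, 0.1427]
eef_rot: [0.001, -0.141, 0.99, 0.0]
ft_force: [0.3, 0.2, -1.2]
finger_gap: 0.0155
finger_force: 45.0
```

Emit:
step_arm([
  [-0.012, 0, 0, 0, -1],
  [-0.012, 0, 0, 0, -1],
  [-0.012, 0, 0, 0, -1],
  [0, 0, 0, 0, -1],
])

```text
clock: 11.2
ee_pos: [0.5159, -0.1537, 0.1419]
eef_rot: [0.0, -0.142, 0.99, 0.0]
ft_force: [-0.5, 0.3, -2.3]
finger_gap: 0.0154
finger_force: 45.0
```

Emit:
step_arm([
  [-0.012, 0, 0, 0, -1],
  [-0.012, 0, 0, 0, -1],
  [-0.012, 0, 0, 0, -1],
  [-0.012, 0, 0, 0, -1],
  [0, 0, 0, 0, -1],
])

```text
clock: 11.62
ee_pos: [0.5622, -0.1404, 0.1422]
eef_rot: [0.001, -0.141, 0.99, 0.0]
ft_force: [0.5, 0.0, -0.9]
finger_gap: 0.016
finger_force: 45.0
```

```bash
python3 chk.py s3.png; python3 -c "
import cv2;i=cv2.imread('pics/s3.png')[200:390,300:510];cv2.imwrite('pics/s3c.png',cv2.resize(i,None,fx=3.1,fy=3.1,interpolation=2))"
```

```text
tcp [ 0.5622 -0.1404  0.1422] lead deg 16.265902148110342
[]
[]
[(0.84, [300.7, 413.1], array([ 0.606 , -0.1204,  0.1332])), (0.75, [351.4, 298.8], array([ 0.4126, -0.0577,  0.1332])), (0.58, [241.8, 386.2], array([ 0.6888, -0.003 ,  0.1332]))]
[(0.91, [158.0, 357.4], array([0.7702, 0.0791, 0.1332])), (0.89, [310.8, 382.8], array([0.4865, 0.0278, 0.1332]))]
expected blank [ 0.6054 -0.1278  0.1333] [np.float64(303.2919202552144), np.float64(416.6920861034663)] [np.float64(247.653673001085), np.float64(468.49550191539896)]
[([483, 145], array([ 0.7867, -0.1433])), ([413, 163], array([ 0.7508, -0.0184])), ([441, 262], array([ 0.575 , -0.0677])), ([511, 241], array([ 0.6149, -0.1893]))]
```

View pics/s3c.png

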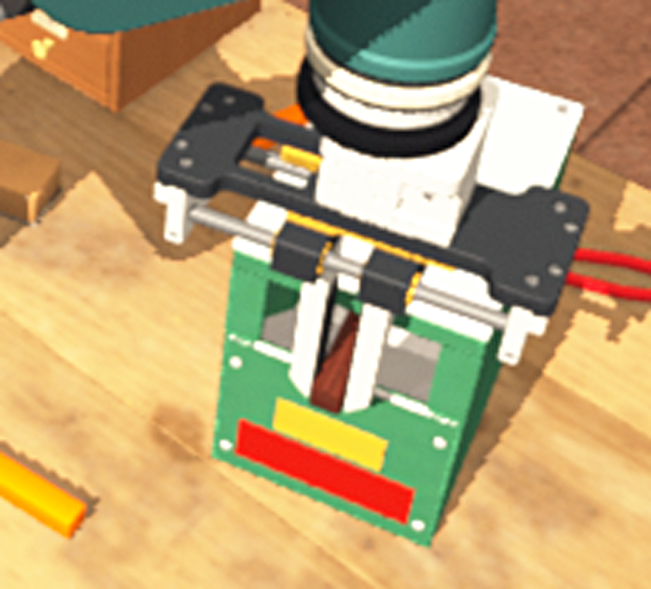

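The blank is in the slot (about (340,350) in the crop), the flap is up behind it and the fingers are outside. Lowering slightly and letting go.

Emit:
step_arm([
  [0, 0, 0.008, 0, -1],
  [0, 0, 0, 0, -1],
  [0, 0, 0, 0, 0.3],
  [0, 0, 0, 0, 0.3],
  [0, 0, 0, 0, 0.3],
])

```text
clock: 12.33
ee_pos: [0.5602, -0.1414, 0.135]
eef_rot: [0.001, -0.141, 0.99, -0.0]
ft_force: [0.2, 0.2, -0.2]
finger_gap: 0.032
finger_force: 0.0
```

Emit:
step_arm([
  [0, 0, 0, 0, 0.3],
  [0, 0, 0, 0, 0.3],
  [0, 0, 0, 0, 0.3],
  [0, 0, 0, 0, 0.3],
  [0, 0, 0, 0, 0.3],
])

```text
clock: 12.75
ee_pos: [0.56, -0.1413, 0.1345]
eef_rot: [0.0, -0.141, 0.99, 0.0]
ft_force: [-0.0, 0.4, -0.8]
finger_gap: 0.0605
finger_force: 0.0
```

Emit:
step_arm([
  [0.03, 0, 0, 0, 0.3],
  [0.035, 0, 0, 0, 0.3],
  [0.035, 0, 0, 0, 0.3],
  [0.03, 0, -0.03, 0, 0.3],
  [0.03, 0, -0.03, 0, 0.3],
])

```text
clock: 13.17
ee_pos: [0.4043, -0.1847, 0.1914]
eef_rot: [-0.002, -0.141, 0.99, 0.002]
ft_force: [0.0, -1.5, 1.0]
finger_gap: 0.0609
finger_force: 0.0
```

Emit:
step_arm([
  [0, 0.035, -0.02, 0, 0.3],
  [0, 0.035, -0.02, 0, 0.3],
  [0, 0.035, 0, 0, 0.3],
  [0, 0.035, 0, 0, 0.3],
  [0, 0.035, 0, 0, 0.3],
])

```text
clock: 13.58
ee_pos: [0.358, -0.0165, 0.2342]
eef_rot: [0.001, -0.14, 0.99, -0.0]
ft_force: [1.5, -0.4, -0.3]
finger_gap: 0.061
finger_force: 0.0
```

Run:
```python
from h import *
S=eyes.read_camera("scene");T=eyes.read_camera("top");save(S,"s4.png")
for c in (S,T):
    print([(m["p"],m["location"]) for m in models.pinpoint(c,"rosewood_blank_center")], models.pinpoint(c,"pale_slip_center")[:1], models.find_in(c,"flap")[:1])
```

```text
[(0.62, [352.0, 296.6]), (0.56, [240.8, 387.3])] [{'location': [278.8, 235.2], 'p': 0.39}] [{'extent': [412.4, 308.2, 58.8, 34.1], 'p': 0.62}]
[(0.93, [310.2, 384.6]), (0.92, [155.3, 356.7])] [{'location': [292.0, 280.9], 'p': 0.59}] []
```

View pics/s4.png

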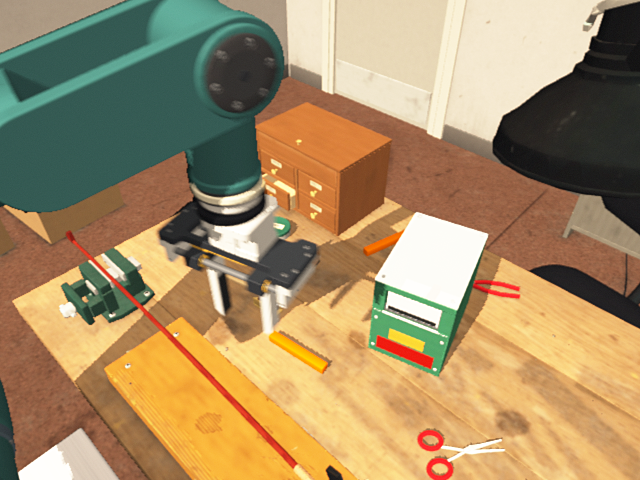

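The blank has gone inside and the flap at (411,308) looks as it did at the start. I'll compare that region with the first picture, then hand in.

Run:
```python
from h import *
S=eyes.read_camera("scene"); a=cv2.cvtColor(S["pixels"],cv2.COLOR_RGB2BGR)[285:335,380:445].astype(int); b=cv2.imread("pics/scene0.png")[285:335,380:445].astype(int)
d=abs(a-b).max(2); print(d.mean(),(d>40).sum())
if (d>40).sum()<15: print(env.close_job())
```

```text
8.448923076923077 46
```

Run:
```python
from h import *
S=eyes.read_camera("scene"); a=cv2.cvtColor(S["pixels"],cv2.COLOR_RGB2BGR)[285:335,380:445]; b=cv2.imread("pics/scene0.png")[285:335,380:445]
cv2.imwrite("pics/cmp.png",cv2.resize(np.hstack([b,a]),None,fx=6,fy=6,interpolation=0))
```

```text
(no output)
```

View pics/cmp.png

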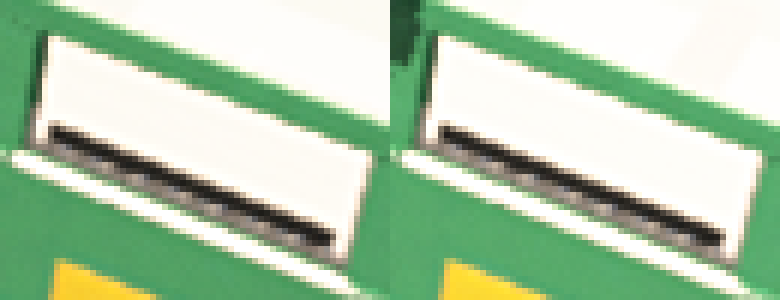

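The flap looks the same in both pictures, so it is fully shut; the difference is only the arm's shadow at the upper left corner.

```bash
python3 -c "
from h import *
print(env.close_job())"
```

```text
the job is handed in; nothing more can be done
None
```

The rosewood blank is inside the reject box, the flap looks fully shut in the camera picture, the pale slip was left where it lay, and the job is handed in.

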